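# Snap three sample pots shut in order

## Task

Snap the round sample pots shut where they stand: with the fingertips, gently push each lid straight down until it is fully home, first the small pot, then the medium one, then the large one. The square pot is still being filled, so leave its lid up. Do not lift or tip any pot or push it away, leave the other things where they lie, and finish clear of everything.

Things in the scene. Friction and masses are not known exactly. Their poses are not given: they have to be found in the camera images.
- pot_small: the small round off-white plastic pot, loose, standing upright, 32 mm across and 28 mm high to its shoulder; origin at the centre of its underside, z up
- lid_small_top (a point): centre of the flat top of the small pot's white ribbed snap lid, 34 mm across and 14 mm high with a small pull tab at one side; 50 mm above the table with the lid fully up, 42 mm when home
- lid_small (a joint): how far that lid has been pushed down, m: 0 fully up (8 mm gap over the shoulder), 0.008 fully home on the shoulder. It slides straight down on the pot against about 3.5 N of friction, stays where it is left and meets a hard stop when home, so push slowly there
- pot_medium: the medium round off-white plastic pot, loose, standing upright, 44 mm across and 34 mm high to its shoulder; origin at the centre of its underside, z up
- lid_medium_top (a point): centre of the flat top of the medium pot's white ribbed snap lid, 46 mm across and 14 mm high with a small pull tab at one side; 56 mm above the table with the lid fully up, 48 mm when home
- lid_medium (a joint): how far that lid has been pushed down, m: 0 fully up (8 mm gap over the shoulder), 0.008 fully home on the shoulder. It slides straight down on the pot against about 3.5 N of friction, stays where it is left and meets a hard stop when home, so push slowly there
- pot_large: the large round off-white plastic pot, loose, standing upright, 58 mm across and 40 mm high to its shoulder; origin at the centre of its underside, z up
- lid_large_top (a point): centre of the flat top of the large pot's white ribbed snap lid, 60 mm across and 14 mm high with a small pull tab at one side; 62 mm above the table with the lid fully up, 54 mm when home
- lid_large (a joint): how far that lid has been pushed down, m: 0 fully up (8 mm gap over the shoulder), 0.008 fully home on the shoulder. It slides straight down on the pot against about 3.5 N of friction, stays where it is left and meets a hard stop when home, so push slowly there
- pot_square: the square off-white plastic pot, loose, 42 x 42 mm, 40 mm high to its shoulder; origin at the centre of its underside, z up
- lid_square_top (a point): centre of the flat top of the square pot's white lid, 44 x 44 mm, 14 mm high, 62 mm above the table with the lid fully up
- lid_square (a joint): how far the square lid is down, m: 0 fully up, 0.008 home; same friction as the others
- loupe: black stand loupe, 37 mm across, 40 mm high, loose among the pots; origin at the centre of its underside
- marker_pen: marker pen, 135 mm long, 14 mm high, lying loose; origin at the middle of its underside
- petri_dish: closed petri dish, 55 mm across, 14 mm high, loose; origin at the centre of its underside
- tweezers: curved tweezers, 115 mm long, 9 mm high, lying loose; origin at the middle of its underside
- dropper_bottle: small dropper bottle, 29 mm across, 94 mm high, loose; origin at the centre of its underside
- specimen_jar: specimen jar with a screw lid already closed, 50 mm across, 58 mm high, loose; origin at the centre of its underside
- stereo_microscope: fixed stereo microscope, 0.26 x 0.20 m and 0.40 m tall, eyepieces toward the robot, between the robot's start and the pots: swing the arm round it above or in front (nearest part about x = 0.47 m). The fridge at the right-hand wall, close ahead of the start pose, is fixed too. Origin at the centre of its foot

How it is judged:
On the way, in this order (a step that is already met when the one before it is completed fails the run):
1. the small pot's lid is home, its pot standing, and the lids after it and the square pot's lid are still up (value of joint lid_small above 0.0065 m and value of joint each of lid_medium, lid_large, lid_square below 0.004 m and angle between pot_small's own z axis and vertical below 0.1 rad), for 0.1 s.
2. the medium pot's lid is home, its pot standing, and the lids after it and the square pot's lid are still up (value of joint each of lid_small, lid_medium above 0.0065 m and value of joint each of lid_large, lid_square below 0.004 m and angle between pot_medium's own z axis and vertical below 0.1 rad), for 0.1 s.
3. the large pot's lid is home, its pot standing, and the lids after it and the square pot's lid are still up (value of joint each of lid_small, lid_medium, lid_large above 0.0065 m and value of joint lid_square below 0.004 m and angle between pot_large's own z axis and vertical below 0.1 rad), for 0.1 s.
At the end, for the whole second after the job is handed in: The lids of the small, medium and large round pots are home (at least 6.5 of 8 mm down), the square pot's lid is still up (under 4 mm down), all pots stand upright (within 0.1 rad) and at rest within 20 mm of where they began, and the bystanders are within 20 mm of where they lay (all of step 3 and angle between each of pot_small, pot_medium, pot_square's own z axis and vertical below 0.1 rad and distance of each of pot_small, pot_medium, pot_large, pot_square, loupe, marker_pen, petri_dish, tweezers, dropper_bottle, specimen_jar from where it was at the start of the episode below 0.02 m and linear speed of each of pot_small, pot_medium, pot_large, pot_square below 0.02 m/s); the robot touches nothing.
It fails at once if a lid is pushed down out of order: the medium one before the small one is home, or the large one before the medium one is home ((value of joint lid_medium above 0.004 m and value of joint lid_small below 0.0065 m) or (value of joint lid_large above 0.004 m and value of joint lid_medium below 0.0065 m)).
It fails at once if the square pot's lid is pushed down (value of joint lid_square above 0.004 m).
It fails at once if a pot is lifted by 10 mm or more, or tipped by more than about 20 degrees (height (world z) of any of pot_small, pot_medium, pot_large, pot_square above 0.01 m or angle between any of pot_small, pot_medium, pot_large, pot_square's own z axis and vertical above 0.35 rad).
It fails at once if a pot is pressed or squeezed with more than 40 N (contact force between any of the arm, the fingers and pot_small above 40 N or contact force between any of the arm, the fingers and pot_medium above 40 N or contact force between any of the arm, the fingers and pot_large above 40 N or contact force between any of the arm, the fingers and pot_square above 40 N).
It fails at once if a bystander is moved by more than 20 mm (distance of any of loupe, marker_pen, petri_dish, tweezers, dropper_bottle, specimen_jar from where it was at the start of the episode above 0.02 m).
It also fails if it takes over 61 s, if anything falls off the work surface, if the arm or the gripper's body presses on something with over 40 N, if the wrist force passes 120 N, or if a joint passes its speed limit or range.

## Robot

A 6-joint arm with a two-finger parallel gripper is mounted at the origin on a cart in front of the work surface, level with it; the furniture and walls round the work are solid. World frame = base frame: x ahead of the robot, y to its left, z up, the work surface at z = 0. Lengths are in m, angles in rad, forces in N, time in s.
With the tool pointing down it reaches from about 0.25 to 0.8 m from the base axis. Payload 8.5 kg.
Tool frame: the origin (TCP) lies midway between the tips of the shut fingers; the grasp point (between the pads) lies 19 mm behind it (tcp_to_grasp is the distance from the TCP to the grasp point, in m); z points along the fingers, y is the line along which they close (so a half turn about z gives the same grasp; the last joint's range is limited). The gripper opens to 85 mm and grips with 20 to 120 N. Pads are 22 mm wide; open, the fingers measure 114 mm over their backs; the gripper's body (76 mm by 85 mm) begins 54 mm behind the grasp point. The pads swing forward as they close: fully open they stand 13 mm farther back than shut.
Start: joints at [-1.186, 0.238, -0.013, 1.319, 0, 1.571], TCP at [0.197, -0.487, 0.231] pointing down, gripper open.
Joint ranges: [-2.66, 2.66], [-1.03, 1.9], [-1.14, 1.46], [-1.82, 2.27], [-1.45, 1.34], [-3.14, 3.14]. Speed limits (rad/s): [2.22, 2.22, 2.79, 3.14, 3.14, 3.14].

## Interface

Orientations are given as a 3x3 rotation matrix whose columns are the frame's x, y, z axes.
In Python, from bench import movep, line_to, set_joints, open_jaws, grasp, pause, solve_ik, get_obs, get_image, get_calibration, IKError, hand_in, tcp_to_grasp gives the robot as it stands. Calls block until the motion is done:
- movep(position, orientation): joint-space move of the TCP to a pose.
- line_to(position, orientation=None, speed=0.15, force_limit=None): straight line of the TCP; orientation=None keeps the orientation; speed is the mean speed in m/s. With force_limit (N) it stops when the force on the tool has changed by that much, and returns True; else False.
- set_joints(angles): joint-space move.
- open_jaws() and grasp(grasp_force=None): open the fingers fully, or close them until they stop; grasp_force is the grip in N (None keeps the last).
- pause(seconds).
- solve_ik(position, orientation): joint angles nearest the present ones, or None.
- get_obs(): the state.
- get_image(name): name is "scene" or "top"; returns the picture (384x512x3 uint8, red, green, blue); there is no depth.
- get_calibration(name): a dict with "mtx" (3x3 intrinsics, pixels), "distortion" ([k1, k2, p1, p2, k3] as OpenCV has them; the pictures are not rectified), "eye" and "orientation" of the camera in the world. Camera axes: x right, y down, z forward; pixel columns grow to the right and rows downward; lengths in m; the calibration is good to about 2 mm. A picture is of the moment at which its call begins. get_calibration takes no time and is no camera call.
A pose or a line that the arm cannot do raises IKError and nothing moves.
- hand_in(): hands the job in; it is judged then, once.
The state is a dict: "time": time; "q": joint angles; "qvel": joint speeds; "joint_efforts": joint torques, N m; "eef_pos": TCP position; "orientation": TCP orientation; "contact_force": force on the tool from outside, world axes, zero at the start; "ft_torque": the same for the moment, N m; "width": opening from 0.0 (shut) to 1.0 (fully open); "finger_force": force on a finger pad.
Only numpy, scipy, OpenCV 4.12 (cv2) and the standard library are available. Lean on these libraries where they do the work, as an engineer would, in place of code of your own. Each camera call takes 0.05 s, during which the arm holds its last target. There are 200 camera calls.

## Working session

There is one attempt and no reset: what is moved stays moved. The work goes in short steps, each a Python script; the robot and the scene stay as the last script left them, time stands still between calls to the robot, and variables do not carry over. Pictures are saved under pics/ and viewed, at most 10 in all, crops included, and the job is handed in when it is done.

```bash
mkdir -p pics; python3 - <<'E'
from bench import *
import cv2
for n in ("top","scene"):
    cv2.imwrite(f"pics/{n}0.png",cv2.resize(get_image(n)[:,:,::-1],(800,600),interpolation=cv2.INTER_CUBIC))
    c=get_calibration(n);print(n,c)
o=get_obs();print(o["eef_pos"],o["orientation"],o["contact_force"],tcp_to_grasp)
E
```

```text
top {'mtx': array([[434.84368492,   0.        , 258.85852789],
       [  0.        , 434.84368492, 196.6034682 ],
       [  0.        ,   0.        ,   1.        ]]), 'distortion': array([-0.13809203,  0.        ,  0.        ,  0.        ,  0.        ]), 'eye': array([0.46407166, 0.31809175, 0.95087577]), 'orientation': array([[ 0.02687777, -0.99306891,  0.11441908],
       [-0.99918735, -0.03012836, -0.02677537],
       [ 0.03003705, -0.11360643, -0.99307168]])}
scene {'mtx': array([[370.30720983,   0.        , 258.88990858],
       [  0.        , 370.30720983, 192.09237065],
       [  0.        ,   0.        ,   1.        ]]), 'distortion': array([0.03115937, 0.        , 0.        , 0.        , 0.        ]), 'eye': array([0.21063241, 0.97522194, 0.41908556]), 'orientation': array([[-0.89399104, -0.18945478,  0.40606268],
       [-0.44800912,  0.36126681, -0.81778611],
       [ 0.00823652, -0.91301324, -0.40784676]])}
[ 0.1969194  -0.48629295  0.23072814] [[ 9.26886744e-01  3.75340770e-01 -5.19777933e-04]
 [ 3.75341127e-01 -9.26886012e-01  1.16603999e-03]
 [-4.41125454e-05 -1.27588105e-03 -9.99999185e-01]] [-0.40739693  0.60280539  0.21746812] 0.0187
```

View pics/top0.png

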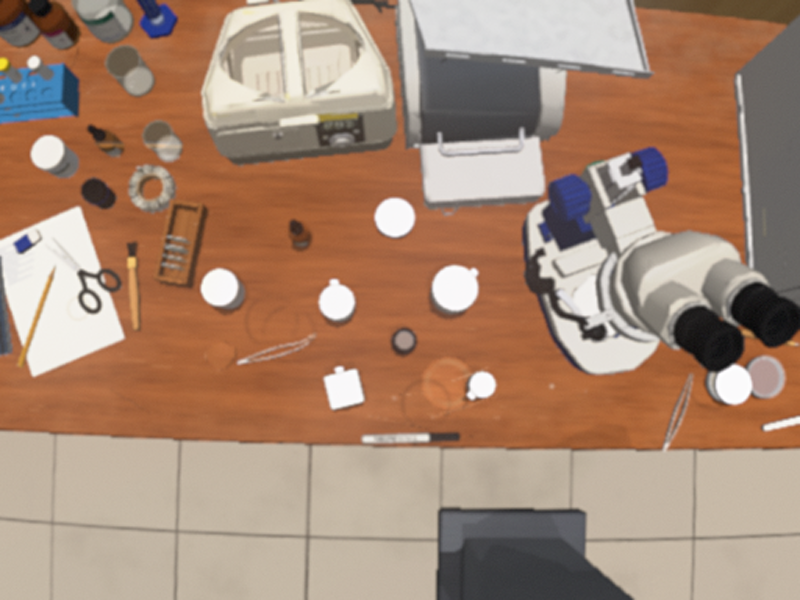

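View pics/scene0.png

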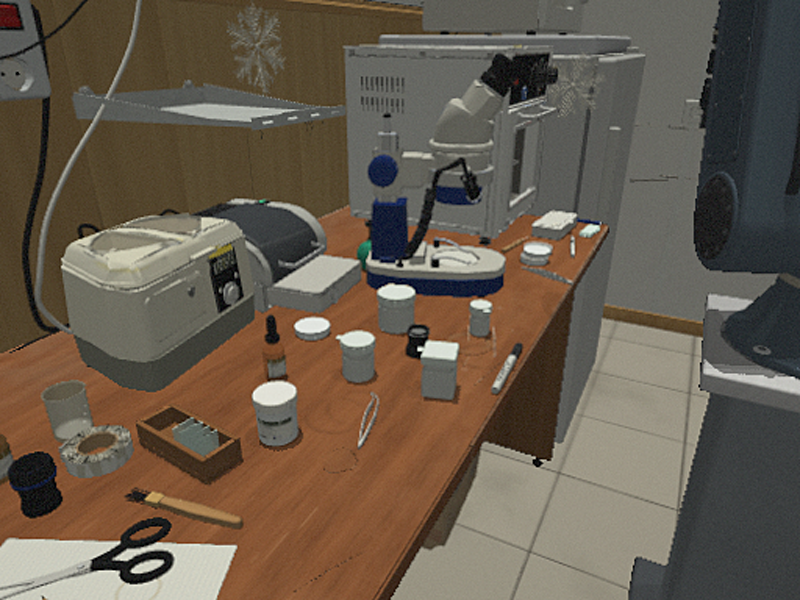

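The top view shows, at 800x600, the small lid at (481,385), medium (337,302), large (455,288) and square (344,389). The specimen jar is at (221,288), the petri dish at (395,217) and the loupe at (403,341). The scene view confirms this layout with all lids up.

```bash
cat > h.py <<'E'
from bench import *
import cv2, numpy as np
S={"small":(481,385,.050,.034),"medium":(337,302,.056,.046),"large":(455,288,.062,.060),"square":(344,389,.062,.044)}
def ray(n,uv,z):
    c=get_calibration(n)
    p=cv2.undistortPoints(np.array([[uv]],float),c["mtx"],c["distortion"])[0,0]
    d=c["orientation"]@[p[0],p[1],1]; e=c["eye"]
    return e+d*(z-e[2])/d[2]
def find(im,uv,thr=225,open_px=5):
    m=(im.min(2)>thr).astype(np.uint8)
    m=cv2.morphologyEx(m,cv2.MORPH_OPEN,cv2.getStructuringElement(cv2.MORPH_ELLIPSE,(open_px*2+1,)*2))
    k,l,s,c=cv2.connectedComponentsWithStats(m)
    i=l[int(uv[1]),int(uv[0])]
    return (c[i],s[i]) if i else (None,None)
E
python3 - <<'E'
from h import *
im=get_image("top")
for n,(u,v,z,d) in S.items():
    for thr in (200,225,240):
        c,s=find(im,(u*.64,v*.64),thr)
        if c is not None:
            print(n,thr,c.round(1),s[2:],"exp dia px",round(434.8*d/(.951-z),1),ray("top",c,z).round(4))
for n,u,v,z in [("loupe",403,341,.04),("jar",221,288,.058),("drop",296,228,.094),("pen",410,438,.014),("petri",395,217,.014),("scopefoot",532,230,.02)]:
    print(n,ray("top",(u*.64,v*.64),z).round(3))
for p in ([.30,-.25,.25],[.30,.1,.25],[.3,.2,.2]):
    for a in (0,):
        print(p,solve_ik(p,np.array([[1,0,0],[0,-1,0],[0,0,-1.]])))
E
```

```text
small 200 [308.2 245.8] [ 16  16 204] exp dia px 16.4 [0.4684 0.1887 0.05  ]
small 225 [308.2 245.9] [ 15  15 179] exp dia px 16.4 [0.4682 0.1887 0.05  ]
small 240 [308.5 246. ] [ 14  15 162] exp dia px 16.4 [0.4679 0.1881 0.05  ]
medium 200 [215.1 192.6] [ 21  22 370] exp dia px 22.3 [0.5727 0.3848 0.056 ]
medium 225 [215.1 192.6] [ 21  22 355] exp dia px 22.3 [0.5727 0.3848 0.056 ]
medium 240 [215.  192.6] [ 19  21 314] exp dia px 22.3 [0.5727 0.385  0.056 ]
large 200 [291.  183.8] [ 29  29 642] exp dia px 29.3 [0.5952 0.2283 0.062 ]
large 225 [291.  183.9] [ 27  28 604] exp dia px 29.3 [0.595  0.2282 0.062 ]
large 240 [291.  183.8] [ 27  27 575] exp dia px 29.3 [0.5951 0.2283 0.062 ]
square 200 [219.6 248.5] [ 22  24 417] exp dia px 21.5 [0.458 0.371 0.062]
square 225 [219.5 248.5] [ 22  22 391] exp dia px 21.5 [0.4581 0.3711 0.062 ]
square 240 [219.8 248.5] [ 21  22 359] exp dia px 21.5 [0.458  0.3705 0.062 ]
loupe [0.523 0.294 0.04 ]
jar [0.585 0.539 0.058]
drop [0.661 0.437 0.094]
pen [0.392 0.28  0.014]
petri [0.7   0.31  0.014]
scopefoot [0.687 0.115 0.02 ]
[0.3, -0.25, 0.25] [-6.94738276e-01  1.56975048e-04 -2.44977775e-01  1.32566158e+00
  0.00000000e+00  2.44685438e+00]
[0.3, 0.1, 0.25] [ 0.32175055 -0.13153398 -0.36401875  1.33831155  0.         -2.8198421 ]
[0.3, 0.2, 0.2] [ 0.5880026  -0.03029599 -0.4047213   1.19637102  0.         -2.55359005]
```

```bash
cat >> h.py <<'E'
P={"small":(.4683,.1887),"medium":(.5727,.3848),"large":(.5951,.2283)}
def down(x,y):
    a=np.arctan2(y,x)+np.pi/2; c,s=np.cos(a),np.sin(a)
    return np.array([[c,s,0],[s,-c,0],[0,0,-1.]])
def say(t):
    o=get_obs(); print(t,round(o["time"],2),o["eef_pos"].round(4),o["contact_force"].round(1))
def press(n):
    (x,y),z=P[n],S[n][2]
    movep([x,y,z+.06],down(x,y)); say("above")
    line_to([x,y,z+.006],speed=.08); say("near")
    r=line_to([x,y,z-.011],speed=.012,force_limit=15); say(f"pushed {r}")
    line_to([x,y,z+.06],speed=.08); say("up")
E
python3 - <<'E'
from h import *
grasp(20); say("shut")
q0=get_obs()["q"]; a=q0[0]
movep([.37*np.cos(a),.37*np.sin(a),.25],down(np.cos(a),np.sin(a)));say("back")
q=get_obs()["q"]; x,y=P["small"]; q[0]=np.arctan2(y,x); set_joints(q);say("swung")
press("small")
cv2.imwrite("pics/s1.png",get_image("scene")[150:300,200:400,::-1].repeat(4,0).repeat(4,1))
E
```

```text
shut 0.92 [ 0.1971 -0.4866  0.2313] [-0.2 -0.7  0.9]
back 1.58 [ 0.139  -0.3431  0.2505] [ 0.4 -1.2 -0.5]
swung 3.5 [0.3436 0.1379 0.2504] [-0.5 -0.1 -0.1]
above 4.3 [0.468  0.1881 0.1106] [ 1.  -0.3  0.4]
near 5.12 [0.4686 0.1888 0.0565] [ 0.2  0.  -0.2]
pushed True 6.22 [0.4684 0.1888 0.042 ] [-2.2 -1.2  8. ]
up 7.22 [0.468  0.1886 0.1095] [-0.2 -0.9 -0.8]
```

View pics/s1.png

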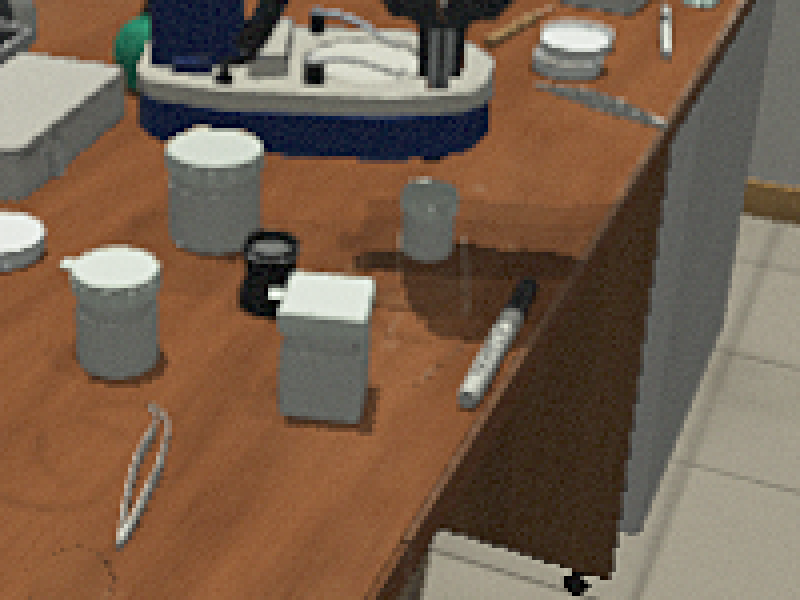

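The small pot stands upright at (428,220) in the crop with its lid down. The push stopped on force at z = 0.042, which is the home height. The other lids are still up.

```bash
python3 - <<'E'
from h import *
x,y=P["small"]; line_to([x,y,.15],speed=.12)
press("medium")
E
```

```text
above 8.66 [0.5721 0.3838 0.1155] [-0.8  0.3 -0.3]
near 9.48 [0.5729 0.3849 0.0624] [-0.1 -0.1  0.1]
pushed True 10.59 [0.5728 0.3849 0.0481] [-1.7 -0.1  6.2]
up 11.6 [0.5724 0.3846 0.1154] [ 0.1 -0.5  0.8]
```

```bash
python3 - <<'E'
from h import *
press("large")
x,y=.30,.15
movep([x,y,.28],down(x,y)); say("clear")
im=get_image("top")
for n,(u,v,z,d) in S.items():
    c,s=find(im,(u*.64,v*.64)); zz=z if n=="square" else z-.008
    if c is not None: print(n,c.round(1),ray("top",c,zz).round(4))
cv2.imwrite("pics/s2.png",get_image("scene")[150:300,150:350,::-1].repeat(4,0).repeat(4,1))
E
```

```text
above 12.28 [0.5952 0.2277 0.1219] [-0.3  0.2 -1.1]
near 13.1 [0.5954 0.2286 0.0683] [ 0.7 -0.2 -0.1]
pushed True 14.2 [0.5951 0.2283 0.0541] [-1.7  0.1  5.6]
up 15.21 [0.5948 0.2281 0.1214] [-0.2  0.   0.4]
clear 16.51 [0.3008 0.1503 0.2797] [0.4 0.6 0.8]
small [307.8 246.1] [0.4677 0.1883 0.042 ]
medium [215.4 193.1] [0.5726 0.3847 0.048 ]
large [290.7 184.2] [0.5955 0.2281 0.054 ]
square [219.5 248.5] [0.4581 0.3711 0.062 ]
```

View pics/s2.png

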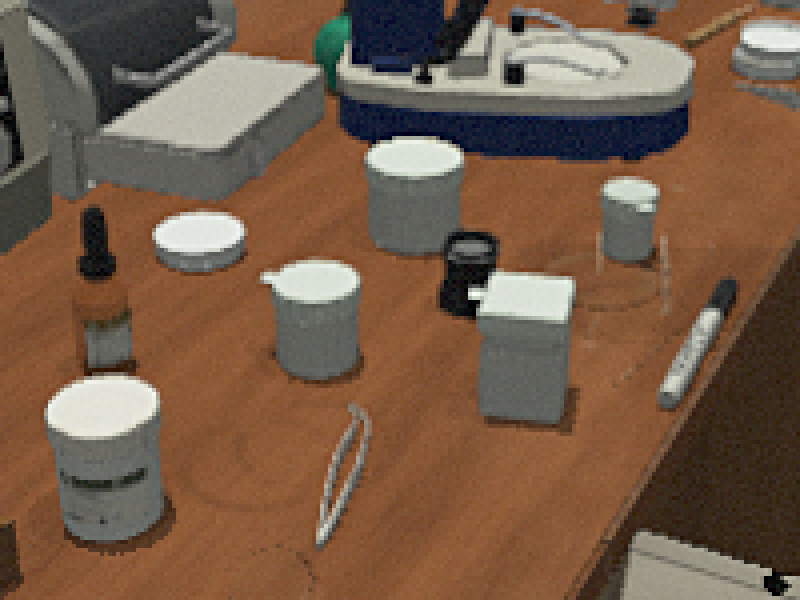

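The three round lids, at (630,190), (317,280) and (414,160), are home on upright pots. The square lid at (526,297) is still up, nothing else has moved, and the arm is clear.

```bash
python3 -c "
from bench import *
print(hand_in())"
```

```text
the job is handed in; nothing more can be done
None
```

I pushed the small, medium and large lids fully home in that order, left the square lid up and nothing else disturbed, and handed the job in with the arm clear at about 17 s; the judge gave no result back.

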